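# Latch the plate carriage under the dispensing head

### The arm

A 7-joint arm with a two-finger parallel gripper is mounted at the origin on the work surface. World frame = base frame: x ahead of the robot, y to its left, z up, the work surface at z = 0. Lengths are in m, angles in rad, forces in N, time in s.
With the tool pointing down it reaches from about 0.425 to 0.975 m from the base axis. Payload 16.7 kg.
Tool frame: the origin (TCP) lies at the very end of the fingers, on their centre line; the grasp point (between the pads) lies 19 mm behind it (robot.pinch_z is the distance from the TCP to the grasp point, in m); z points along the fingers, y is the line along which they close (so a half turn about z gives the same grasp; the last joint's range is limited). The gripper opens to 85 mm and grips with 20 to 120 N. Pads are 22 mm wide; open, the fingers measure 114 mm over their backs; the gripper's body (76 mm by 85 mm) begins 54 mm behind the grasp point. The pads swing forward as they close: fully open they stand 13 mm farther back than shut.
Start: joints at [1.081, 0.426, 0.074, 1.606, -0.034, 1.111, -0.067], TCP at [0.226, -0.636, 0.231] pointing down, gripper open.
Joint ranges: [-2.85, 2.85], [-0.5, 2.14], [-1.23, 1.37], [0.21, 2.46], [-1.02, 4.16], [0.16, 2.05], [-2.73, 2.73]. Speed limits (rad/s): [1.89, 1.89, 2.39, 2.39, 3.01, 3.01, 3.01].

### API

Orientations are given as a unit quaternion [x, y, z, w].
In Python, from cell import robot gives the robot as it stands.
- The arm moves only by the tool move_arm, never from a script. Its argument "moves" is one flat list of numbers, 7 for each row, row after row: the gripper's target within -1 to 1 (shut at 1, half-way at 0, fully open at -1), then the shift along the tool's x, y, z in m, then the turn, a rotation vector about the tool's x, y, z in degrees. A call has 1 to 8 rows; each row shifts and turns the commanded pose from where the row before left it, along the tool's axes as they then stand; what a row does not reach is not made up. A row lasts 1/10 s, in which the tool goes at most 50 mm and 8.59 degrees, less where a joint would pass 70% of its speed; a pose out of reach is approached as far as the arm can. A call is refused whole if a number of a shift passes 0.05 or a number of a turn 8.59, either way. A call with a gripper value outside its range is refused whole. The fingers move at their own pace and stop on an object; the grip force is fixed at half the most. Time passes only in rows, so rows that do not move let the fingers close. It gives the time, the measured TCP pose, the force, the opening and the grip force at its end, in the units of the state.
- robot.get_state(): the state, without advancing time (a new reading comes with each control period).
- robot.snapshot(name): name is "side" or "top"; returns the picture (384x512x3 uint8, red, green, blue); there is no depth.
- robot.camera_params(name): a dict with "intrinsics" (3x3 intrinsics, pixels), "dist_coeffs" ([k1, k2, p1, p2, k3] as OpenCV has them; the pictures are not rectified), "view" (4x4, takes a point from world to camera coordinates). Camera axes: x right, y down, z forward; pixel columns grow to the right and rows downward; lengths in m; the calibration is good to about 2 mm. A picture is of the moment at which its call begins. camera_params takes no time and is no camera call.
- robot.close_job(): hands the job in; it is judged then, once.
The state is a dict: "time_s": time; "joints": joint angles; "qd": joint speeds; "tau": joint torques, N m; "tcp_pos": TCP position; "ee_rot": TCP orientation; "wrist_force": force on the tool from outside, world axes, zero at the start; "ft_torque": the same for the moment, N m; "grip_width": opening from 0.0 (shut) to 1.0 (fully open); "grip_force": force on a finger pad.
Only numpy, scipy, OpenCV 4.12 (cv2) and the standard library are available. Lean on these libraries where they do the work, as an engineer would, in place of code of your own. Each camera call takes 0.05 s, during which the arm holds its last target. There are 200 camera calls.

### The job

With the fingertips, push the orange tab of the dispenser's sprung plate carriage all the way in, then let it go so that it springs back and its red-headed stop pin catches it at the middle position under the blue head. Only then press the green start button fully down and let it go. Grasp nothing: do not lift or unseat the plate, and leave the other things on the bench where they are.

Things in the scene. Friction and masses are not known exactly. Their poses are not given: they have to be found in the camera images.
- station: White plate dispenser, fixed. Origin on the bench top below the orange tab's front face as it stands when out; x = level push-in direction, y left, z up. In mm: base x 50..360, y +-100, top z 24 (bare bench in front of it); blue head across it x 150..185, up to z 115; rear housing x 260..360, up to z 102; pin bracket x 109..131, y 64..100, up to z 86.
- carriage (a joint): Carriage travel, m: 0 = out (held by its spring), 0.085 = end stop, pushed in along station x. From 0.02 it lifts the pin, which drops behind its tooth at 0.055; let go beyond that, it springs back within 0.6 s and rests on the pin at 0.055 (middle, latched); let go earlier, it returns to 0. Spring 2.3 N at 0 to 8.6 N at the stop, plus 18 N per m/s; lifting the pin adds up to 3 N.
- push_tab (a point): Centre of the front face (towards -x of the station) of the upright orange push tab, 60 mm above the bench; it travels with the carriage. The tab is 50 mm wide, 6 mm thick, and stands from z 30 to 85 mm above the bench. A bar 30 mm wide at z 30 to 38 mm joins its back to the plate nest, which begins 64 mm behind it.
- stop_pin (a joint): Lift of the sprung stop pin in m: 0 = fully down (also when it has caught the carriage), up to about 0.0125 while it rides over the tooth.
- pin_head (a point): Top of the stop pin's red head (18 mm across), on the station's left side, 103 mm above the bench when down.
- nest (a point): Centre of the floor of the grey plate nest on the carriage, 36 mm above the bench and 112.5 mm behind the tab's front face; the nest's walls rise 10 mm above this floor.
- plate: White 96-well plate with teal wells, 85.5 mm (x) by 127.6 mm (y), 14.4 mm high, loose in the nest. Origin at the centre of its underside. It must stay in the nest.
- pod: Grey control box, 90 (x) by 70 (y) by 40 mm high, fixed to the bench left or right of the dispenser; it bears the green start button. Origin at the centre of its underside.
- start_top (a point): Centre of the top of the green start button (30 mm across) when not pressed, 58 mm above the bench; it goes down with the button. The button presses straight down, in a black collar 46 mm across whose top lies 6 mm below the unpressed button's top.
- start (a joint): Start button travel in m: 0 = up, 0.006 = fully down; springs back by itself. About 1.5 N starts it, 5 N holds it fully down.
- tip_box: Grey pipette-tip box with clear lid, 120 x 85 x 68 mm, loose. Origin at the centre of its underside.
- tube_rack: Orange tube rack 90 x 130 mm with blue-capped white tubes, 93 mm high, loose. Origin at the centre of its underside.
- jar: Clear jar with blue cap, 64 mm across, 85 mm high, loose. Origin at the centre of its underside.
- strip_rack: Dark red microtube strip 35 x 150 mm, 38 mm high with its caps, loose. Origin at the centre of its underside.
- lid: Clear plate lid lying flat, 86 x 128 x 8 mm, loose. Origin at the centre of its underside.

How it is judged:
By the outcome, as a careful person would: the job done as asked, in the order asked, and still so for the second after the job is handed in, with the robot touching nothing.
It also fails if it takes over 45 s, if anything falls off the work surface, if the arm or the gripper's body presses on something with over 40 N, if the wrist force passes 120 N, or if a joint passes its speed limit or range.

## Working session

There is one attempt and no reset: what is moved stays moved. The work goes in short steps, Python scripts to look and compute and a tool call to move; the robot and the scene stay as the last step left them, time stands still between calls to the robot, and variables do not carry over. Pictures are saved under pics/ and viewed, at most 10 in all, crops included, and the job is handed in when it is done.

Besides the shell and the picture viewer there is one more tool, called after ">>>" as a command line: name --argument value ..., lists and objects as JSON in quotes. move_arm: Moves the arm, as the interface text tells. Its arguments: {"type":"object","properties":{"moves":{"type":"array"}},"required":["moves"]}

```bash
mkdir -p pics
python3 - <<'E'
from cell import robot
import cv2
for n in("side","top"):
    cv2.imwrite(f"pics/{n}0.png",cv2.resize(robot.snapshot(n)[:,:,::-1],(800,600),interpolation=cv2.INTER_CUBIC))
    p=robot.camera_params(n);print(n,p)
s=robot.get_state();print(s)
E
```

```text
side {'intrinsics': array([[454.57445432,   0.        , 252.02581138],
       [  0.        , 454.57445432, 192.87869965],
       [  0.        ,   0.        ,   1.        ]]), 'dist_coeffs': array([-0.03741151,  0.        ,  0.        ,  0.        ,  0.        ]), 'view': array([[-0.91849904, -0.39461428,  0.02527992,  0.44644024],
       [-0.225015  ,  0.46903036, -0.85403675,  0.20235593],
       [ 0.32515805, -0.7901203 , -0.51959807,  1.18006866],
       [ 0.        ,  0.        ,  0.        ,  1.        ]])}
top {'intrinsics': array([[351.38066271,   0.        , 254.19566002],
       [  0.        , 351.38066271, 192.51929285],
       [  0.        ,   0.        ,   1.        ]]), 'dist_coeffs': array([-0.06982094,  0.        ,  0.        ,  0.        ,  0.        ]), 'view': array([[ 0.00231474, -0.99999234, -0.00315574, -0.00349806],
       [-0.97530784, -0.00156067, -0.22084424,  0.52367367],
       [ 0.22083762,  0.00358901, -0.97530398,  1.03461246],
       [ 0.        ,  0.        ,  0.        ,  1.        ]])}
{'time_s': 0.1, 'joints': array([ 1.08050313,  0.4266932 ,  0.07388273,  1.60651105, -0.03412246,
        1.11078564, -0.06708418]), 'qd': array([ 0.00069767, -0.00163335, -0.00017011,  0.00192819,  0.0001484 ,
       -0.00025145, -0.00036158]), 'tau': array([ 1.09653821e-02, -9.51530027e+01,  3.77417833e+00, -4.64399064e+01,
        1.99306780e-02,  6.47132736e-03,  1.07866977e-04]), 'tcp_pos': array([ 0.22545844, -0.63586547,  0.23067976]), 'ee_rot': array([ 9.85521832e-01,  1.69547621e-01, -1.32414071e-04, -5.52810908e-04]), 'wrist_force': array([ 0.60200311,  0.53291013, -0.44120352]), 'ft_torque': array([ 0.0117629 , -0.03279081, -0.05147476]), 'grip_force': 0.0, 'grip_width': 1.0001405529675773}
```

View pics/side0.png

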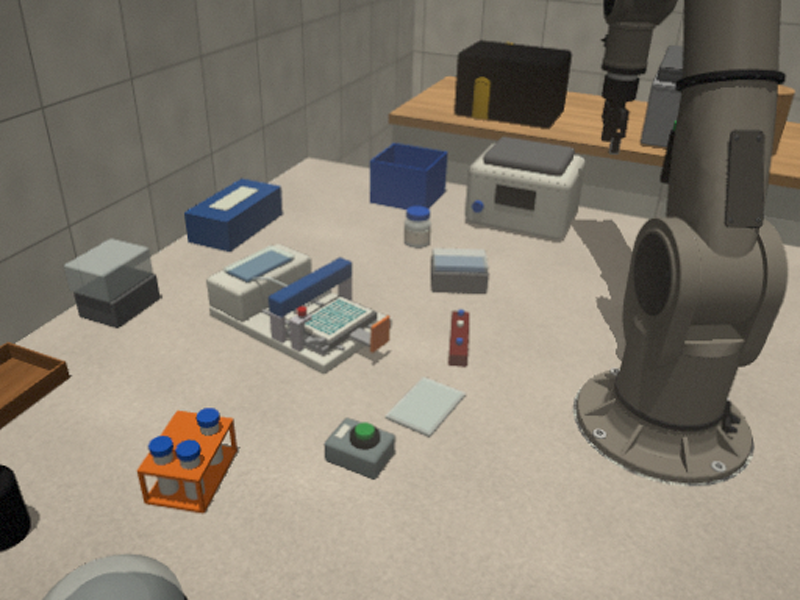

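View pics/top0.png

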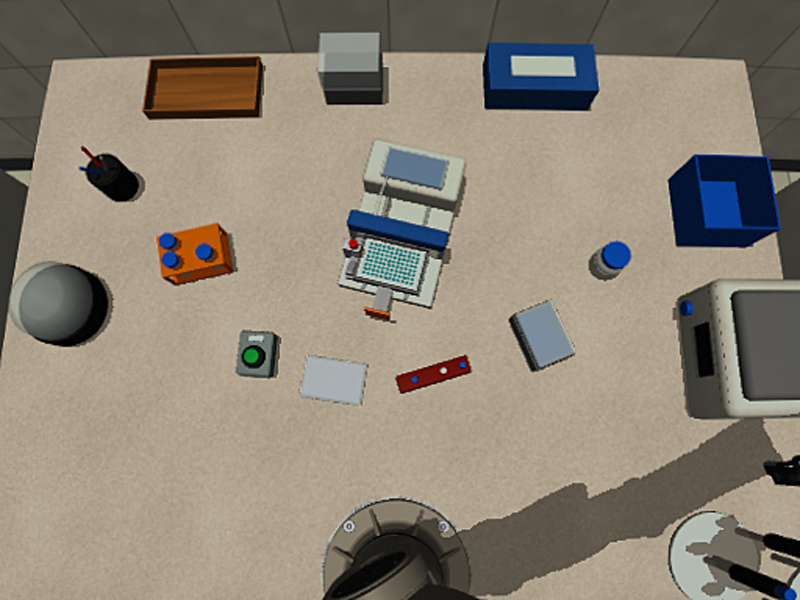

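Side view: orange tab at about (380,333), red pin head (302,312), green button (365,431). Top view: tab (378,312), pin (353,243), button (254,356); the strip rack and lid lie near the approach to the tab. I'll enlarge both.

Run:
```python
import cv2,numpy as np
from cell import robot
S=robot.snapshot("side")[:,:,::-1];T=robot.snapshot("top")[:,:,::-1]
def c(I,x,y,w,h,k):
    o=cv2.resize(I[y:y+h,x:x+w],None,fx=k,fy=k,interpolation=cv2.INTER_CUBIC)
    for i in range(0,w,10): cv2.putText(o,str(x+i),(i*k,8),0,.3,(0,0,255),1); cv2.line(o,(i*k,10),(i*k,14),(0,0,255),1)
    for i in range(0,h,10): cv2.putText(o,str(y+i),(0,i*k+4),0,.3,(0,0,255),1)
    return o
a=c(S,180,180,80,60,5); b=c(T,205,135,80,75,5)
d=c(S,205,260,50,50,5); e=c(T,145,205,50,40,5)
W=np.zeros((600,800,3),np.uint8)
for im,(x,y) in((a,(0,0)),(b,(400,0)),(d,(0,310)),(e,(400,390))):
    W[y:y+im.shape[0],x:x+im.shape[1]]=im[:600-y]
cv2.imwrite("pics/crop.png",W)
```

```text
(no output)
```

View pics/crop.png

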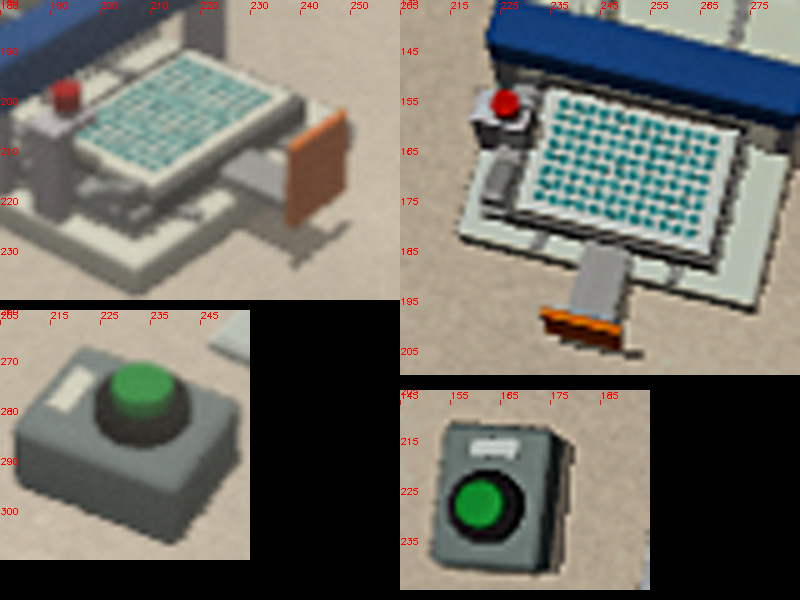

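```bash
cat > h.py <<'E'
import cv2,numpy as np
from cell import robot
from scipy.optimize import least_squares
P={n:robot.camera_params(n) for n in("side","top")}
def proj(n,X):
    p=P[n];V=p["view"];return cv2.projectPoints(np.atleast_2d(X).astype(float),cv2.Rodrigues(V[:3,:3])[0],V[:3,3],p["intrinsics"],p["dist_coeffs"])[0][:,0]
def tri(ps,pt):
    f=lambda X:np.r_[proj("side",X)[0]-ps,proj("top",X)[0]-pt]
    r=least_squares(f,[.6,.1,.06]);return r.x,r.fun
def st(q,X):
    c,s=np.cos(q[2]),np.sin(q[2]);X=np.atleast_2d(X)/1000.
    return np.c_[q[0]+c*X[:,0]-s*X[:,1],q[1]+s*X[:,0]+c*X[:,1],X[:,2]]
E
python3 - <<'E'
from h import *
np.set_printoptions(precision=4,suppress=True)
W=[("side",(0,25,85),(237.6,210.6)),("side",(0,-25,85),(249.4,202.2)),("side",(0,25,30),(237.6,225.4)),("side",(0,-25,30),(249.4,217.6)),
("top",(6,25,85),(233.6,196.6)),("top",(6,-25,85),(249.4,200.4)),("top",(50,100,24),(217,182)),("top",(50,-100,24),(276.4,197)),("side",(50,100,24),(207.4,234))]
r=least_squares(lambda q:np.concatenate([proj(n,st(q,X))[0]-m for n,X,m in W]),[.6,0,0])
print(r.x,np.degrees(r.x[2]));print(r.fun.reshape(-1,2))
print("tabTL",tri((237.6,210.6),(233.6,197.6)),"TR",tri((249.4,202.2),(249.4,201.4)))
print("pin",tri((193.2,197),(226,155.6)))
print("btn",tri((233.6,274.6),(161,227.6)))
E
```

```text
[ 0.4953  0.0378 -0.258 ] -14.782749746253536
[[ 1.1191 -1.0203]
 [ 0.5723 -0.0726]
 [ 0.9242  0.4991]
 [ 0.1358  0.589 ]
 [-0.1995 -0.8112]
 [-0.0622 -0.4558]
 [-1.0612 -0.8643]
 [-0.5655 -0.3622]
 [-0.0977 -1.0363]]
tabTL (array([0.5044, 0.0605, 0.0796]), array([ 0.4137,  0.1163, -0.1262, -0.4564])) TR (array([0.4909, 0.012 , 0.0832]), array([ 0.1149,  0.0304, -0.033 , -0.1225]))
pin (array([0.6302, 0.0842, 0.1034]), array([ 0.2877,  0.1062, -0.1012, -0.3214]))
btn (array([0.4131, 0.2824, 0.0597]), array([ 0.0421,  0.0109, -0.0146, -0.055 ]))
```

>>> move_arm --moves '[1,0,0,0,0,0,8.57,1,0,0,0,0,0,8.57,1,0,0,0,0,0,8.57,1,0,0,0,0,0,8.57,1,0.012,-0.04,0,0,0,0,1,0.012,-0.04,0,0,0,0,1,0.012,-0.04,0,0,0,0,1,0.012,-0.04,0,0,0,0]'

```text
time_s: 1.0
tcp_pos: [0.3134, -0.4921, 0.2312]
ee_rot: [0.992, -0.128, -0.0, -0.0]
wrist_force: [1.2, -1.2, 0.1]
grip_width: 0.002
grip_force: 0.0
```

>>> move_arm --moves '[1,0.012,-0.04,0,0,0,0,1,0.012,-0.04,0,0,0,0,1,0.012,-0.04,0,0,0,0,1,0.012,-0.04,0,0,0,0,1,0,0,0,0,0,0,1,0,0,0,0,0,0]'

```text
time_s: 1.6
tcp_pos: [0.4004, -0.3505, 0.2314]
ee_rot: [0.992, -0.127, 0.0, 0.0]
wrist_force: [-0.4, -0.5, 0.5]
grip_width: -0.003
grip_force: 0.0
```

>>> move_arm --moves '[1,-0.005,-0.04,0,0,0,0,1,-0.005,-0.04,0,0,0,0,1,-0.005,-0.04,0,0,0,0,1,-0.005,-0.04,0,0,0,0,1,-0.005,-0.04,0,0,0,0,1,-0.005,-0.04,0,0,0,0,1,-0.005,-0.04,0,0,0,0,1,-0.005,-0.04,0,0,0,0]'

```text
time_s: 2.4
tcp_pos: [0.4428, -0.0312, 0.2315]
ee_rot: [0.992, -0.13, 0.0, 0.0]
wrist_force: [1.3, -0.5, -0.6]
grip_width: -0.002
grip_force: 0.0
```

>>> move_arm --moves '[1,-0.005,-0.04,0,0,0,0,1,-0.005,-0.04,0,0,0,0,1,0,0,0.04,0,0,0,1,0,0,0.04,0,0,0,1,0,0,0.03,0,0,0,1,0,0,0,0,0,0]'

```text
time_s: 3.0
tcp_pos: [0.4514, 0.047, 0.1183]
ee_rot: [0.992, -0.129, -0.003, 0.001]
wrist_force: [0.5, 0.4, 0.0]
grip_width: 0.002
grip_force: 0.0
```

Run:
```python
from h import *
s=robot.get_state();print(s["tcp_pos"],s["wrist_force"],s["time_s"])
S=robot.snapshot("side")[:,:,::-1];T=robot.snapshot("top")[:,:,::-1]
W=np.hstack([cv2.resize(S[170:250,180:280],(400,320),interpolation=2),cv2.resize(T[130:250,190:310],(400,400),interpolation=2)[:320]])
cv2.imwrite("pics/pre.png",W)
```

```text
[0.45144702 0.04695556 0.11827211] [0.48053186 0.42467942 0.03469994] 3.0
```

View pics/pre.png

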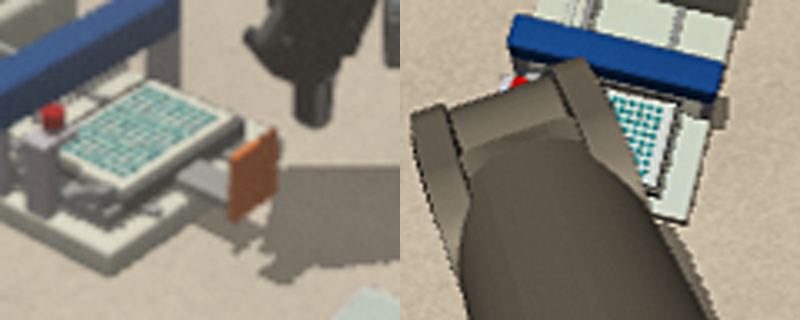

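The fingers (side crop, tip at about (313,120)) stand in front of the tab (253,173), clear of it; the carriage has not moved. I lower the tool and push.

>>> move_arm --moves '[1,0,0,0.035,0,0,0,1,0,0,0.028,0,0,0,1,0,0,0,0,0,0,1,0.015,0,0,0,0,0,1,0.015,0,0,0,0,0,1,0.015,0,0,0,0,0,1,0,0,0,0,0,0]'

```text
time_s: 3.8
tcp_pos: [0.5001, 0.0364, 0.06]
ee_rot: [0.992, -0.129, 0.002, -0.0]
wrist_force: [-2.5, 1.3, 2.1]
grip_width: 0.001
grip_force: 1.5
```

>>> move_arm --moves '[1,0.01,0,0,0,0,0,1,0.01,0,0,0,0,0,1,0,0,0,0,0,0]'

```text
time_s: 4.1
tcp_pos: [0.5168, 0.0319, 0.0592]
ee_rot: [0.992, -0.129, -0.0, -0.0]
wrist_force: [-4.4, 2.2, 3.4]
grip_width: -0.002
grip_force: 2.4
```

>>> move_arm --moves '[1,0.01,0,0,0,0,0,1,0.01,0,0,0,0,0,1,0.01,0,0,0,0,0,1,0.01,0,0,0,0,0,1,0,0,0,0,0,0]'

```text
time_s: 4.6
tcp_pos: [0.5545, 0.0216, 0.0584]
ee_rot: [0.992, -0.128, -0.001, 0.0]
wrist_force: [-6.7, 2.8, -4.4]
grip_width: -0.002
grip_force: 3.7
```

>>> move_arm --moves '[1,0.005,0,0,0,0,0,1,0.005,0,0,0,0,0,1,0,0,0,0,0,0]'

```text
time_s: 4.9
tcp_pos: [0.5637, 0.0192, 0.0585]
ee_rot: [0.992, -0.128, -0.001, 0.0]
wrist_force: [-7.9, 3.1, -2.3]
grip_width: -0.001
grip_force: 4.1
```

>>> move_arm --moves '[1,0.004,0,0,0,0,0,1,0,0,0,0,0,0]'

```text
time_s: 5.1
tcp_pos: [0.5665, 0.0185, 0.0584]
ee_rot: [0.992, -0.128, -0.002, 0.0]
wrist_force: [-11.7, 5.0, 0.1]
grip_width: -0.004
grip_force: 6.4
```

>>> move_arm --moves '[1,0.004,0,0,0,0,0,1,0.002,0,0,0,0,0,1,0,0,0,0,0,0]'

```text
time_s: 5.4
tcp_pos: [0.567, 0.0183, 0.0583]
ee_rot: [0.992, -0.128, -0.007, 0.001]
wrist_force: [-50.1, 12.3, 37.2]
grip_width: 0.004
grip_force: 26.2
```

The stop is firm, so I back off, straight out.

>>> move_arm --moves '[1,-0.008,0,0,0,0,0,1,-0.015,0,0,0,0,0,1,-0.025,0,0,0,0,0,1,-0.03,0,0,0,0,0,1,-0.03,0,0,0,0,0,1,0,0,0,0,0,0,1,0,0,0,0,0,0]'

```text
time_s: 6.1
tcp_pos: [0.4705, 0.0441, 0.0594]
ee_rot: [0.992, -0.128, 0.001, -0.0]
wrist_force: [-0.4, 0.0, -0.6]
grip_width: -0.001
grip_force: 0.0
```

Run:
```python
from h import *
s=robot.get_state();print(s["tcp_pos"],s["wrist_force"],s["time_s"])
S=robot.snapshot("side")[:,:,::-1];T=robot.snapshot("top")[:,:,::-1]
W=np.hstack([cv2.resize(S[170:250,180:280],(500,400),interpolation=2),cv2.resize(T[130:250,190:310],(300,300),interpolation=2)[[*range(300)]+[299]*100]])
cv2.imwrite("pics/mid.png",W)
q=np.array([.4965,.0375,-.26])
for d in(0,55,85): print(d,proj("side",st(q,[(d,25,85),(d,-25,85),(d,25,30)])).round(1).tolist())
```

```text
[0.47049902 0.04409302 0.05944183] [-0.4490336   0.01718152 -0.5530304 ] 6.1
0 [[238.3, 209.4], [249.6, 202.0], [238.1, 225.7]]
55 [[223.3, 202.4], [234.7, 195.4], [223.4, 218.6]]
85 [[215.3, 198.8], [226.8, 191.9], [215.7, 214.8]]
```

View pics/mid.png

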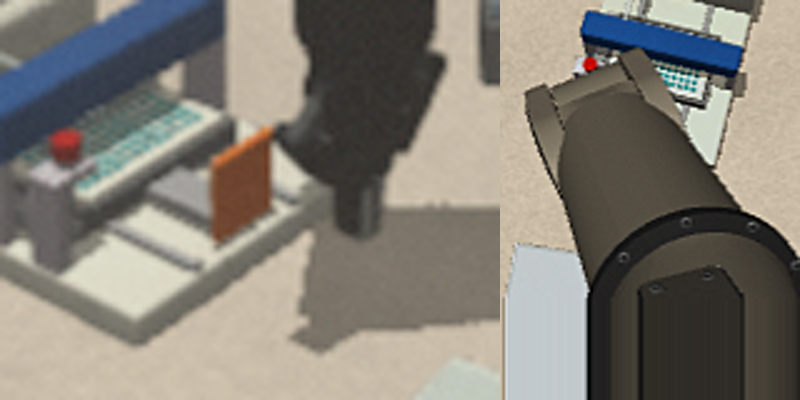

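Tab's top-left corner is at side pixel (222.6,202), which matches travel 55 mm (predicted 223.3,202.4). The red head is back down at its original pixel and the plate is seated, so it is latched. Next is the button.

>>> move_arm --moves '[1,-0.01,0,-0.03,0,0,0,1,-0.01,0,-0.03,0,0,0,1,-0.016,-0.036,0,0,0,0,1,-0.016,-0.036,0,0,0,0,1,-0.016,-0.036,0,0,0,0,1,-0.016,-0.036,0,0,0,0,1,-0.016,-0.036,0,0,0,0,1,-0.016,-0.036,0,0,0,0]'

```text
time_s: 7.0
tcp_pos: [0.4133, 0.2841, 0.1186]
ee_rot: [0.992, -0.129, 0.0, -0.0]
wrist_force: [1.1, -0.6, -1.2]
grip_width: 0.003
grip_force: 0.0
```

>>> move_arm --moves '[1,0,0,0.01,0,0,0,1,0,0,0.01,0,0,0,1,0,0,0,0,0,0]'

```text
time_s: 7.3
tcp_pos: [0.4127, 0.2812, 0.097]
ee_rot: [0.992, -0.129, -0.001, 0.001]
wrist_force: [0.0, 0.1, 0.1]
grip_width: -0.003
grip_force: 0.0
```

Run:
```python
from h import *
s=robot.get_state();print(s["tcp_pos"],s["wrist_force"],s["time_s"])
S=robot.snapshot("side")[:,:,::-1]
cv2.imwrite("pics/btn.png",cv2.resize(S[180:310,180:280],None,fx=4,fy=4,interpolation=2))
print(proj("side",[s["tcp_pos"],[.4131,.2824,.058]]))
```

```text
[0.41266161 0.28115474 0.09699753] [0.04937419 0.114833   0.10247466] 7.3
[[234.11402682 261.99412   ]
 [233.64400576 275.16118914]]
```

View pics/btn.png

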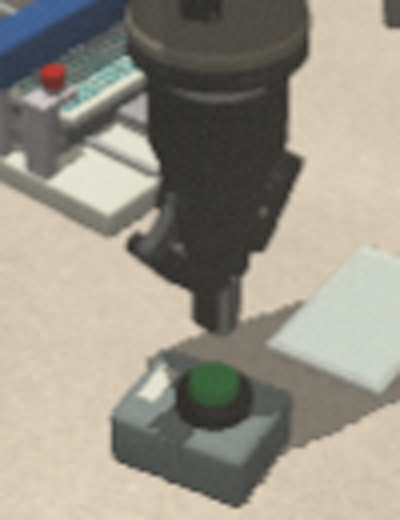

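Fingertips (217,325 in crop) are centred above the green button (214,380). I'll press down.

>>> move_arm --moves '[1,0,0,0.018,0,0,0,1,0,0,0.014,0,0,0,1,0,0,0.004,0,0,0,1,0,0,0.004,0,0,0,1,0,0,0.003,0,0,0,1,0,0,0,0,0,0]'

```text
time_s: 7.95
tcp_pos: [0.4132, 0.282, 0.056]
ee_rot: [0.992, -0.129, 0.0, 0.0]
wrist_force: [-1.5, -5.3, 9.0]
grip_width: -0.002
grip_force: 4.4
```

>>> move_arm --moves '[1,0,0,0.003,0,0,0,1,0,0,0,0,0,0]'

```text
time_s: 8.15
tcp_pos: [0.4134, 0.2822, 0.0551]
ee_rot: [0.992, -0.129, 0.001, 0.0]
wrist_force: [-14.9, -14.5, 61.0]
grip_width: -0.002
grip_force: 30.2
```

Force is 61 N at z 0.055. I'll ease up in small steps to check that the stroke was the full 6 mm.

>>> move_arm --moves '[1,0,0,-0.004,0,0,0,1,0,0,0,0,0,0]'

```text
time_s: 8.35
tcp_pos: [0.4134, 0.2825, 0.0577]
ee_rot: [0.992, -0.129, 0.001, -0.001]
wrist_force: [-0.5, -2.1, 3.6]
grip_width: 0.0
grip_force: 1.9
```

>>> move_arm --moves '[1,0,0,-0.002,0,0,0,1,0,0,0,0,0,0]'

```text
time_s: 8.55
tcp_pos: [0.4133, 0.2826, 0.0589]
ee_rot: [0.992, -0.129, 0.0, -0.0]
wrist_force: [1.8, -1.2, 3.4]
grip_width: 0.002
grip_force: 1.6
```

>>> move_arm --moves '[1,0,0,-0.002,0,0,0,1,0,0,0,0,0,0]'

```text
time_s: 8.75
tcp_pos: [0.413, 0.2827, 0.0606]
ee_rot: [0.992, -0.128, 0.0, -0.0]
wrist_force: [1.9, -0.1, 1.4]
grip_width: 0.002
grip_force: 1.1
```

>>> move_arm --moves '[1,0,0,-0.002,0,0,0,1,0,0,0,0,0,0]'

```text
time_s: 8.95
tcp_pos: [0.4125, 0.2826, 0.0624]
ee_rot: [0.992, -0.128, -0.0, 0.0]
wrist_force: [-0.9, -0.5, -0.1]
grip_width: 0.001
grip_force: 0.0
```

The spring ran from 1.5 N at 0.061 to a hard stop at 0.055, so the full 6 mm stroke was made. I'll retreat upward and check the scene.

>>> move_arm --moves '[1,0,0,-0.03,0,0,0,1,0,0,-0.04,0,0,0,1,0,0,-0.04,0,0,0,1,0,0,0,0,0,0,1,0,0,0,0,0,0]'

```text
time_s: 9.45
tcp_pos: [0.4129, 0.2826, 0.173]
ee_rot: [0.992, -0.128, 0.001, -0.001]
wrist_force: [-0.1, 0.0, -0.7]
grip_width: -0.0
grip_force: 0.0
```

Run:
```python
from h import *
s=robot.get_state();print(s["tcp_pos"],s["wrist_force"],s["time_s"])
cv2.imwrite("pics/end.png",cv2.resize(robot.snapshot("side")[:,:,::-1],(800,600),interpolation=2))
```

```text
[0.4129062  0.28262564 0.17302758] [-0.05124067  0.00373653 -0.69884589] 9.45
```

View pics/end.png

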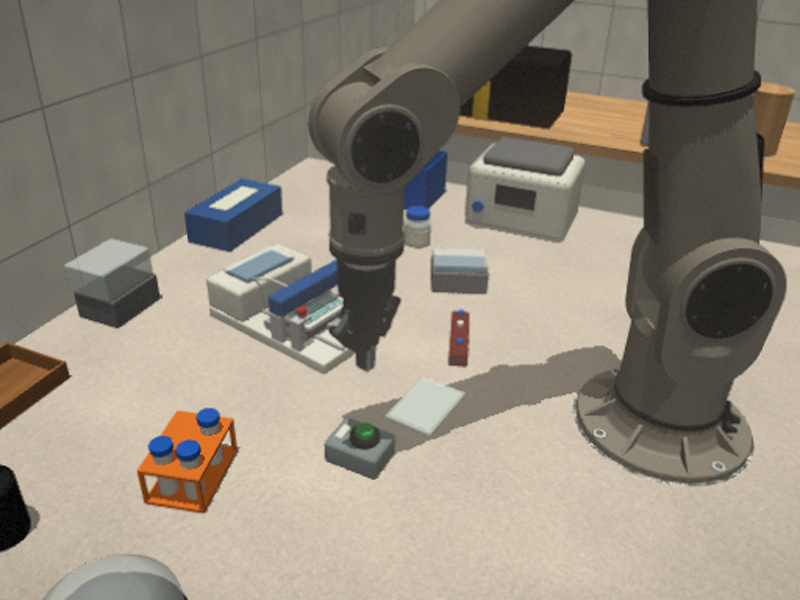

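The other items are where they were, the button at (365,432) is up, the red pin head at (302,312) is down, and the plate still sits under the head.

```bash
python3 -c "
from cell import robot
print(robot.close_job())"
```

```text
the job is handed in; nothing more can be done
None
```

I pushed the carriage to its end stop and let it spring back to latch on the pin at the middle position, then pressed the start button fully down and let it go, and handed the job in at about 9.5 s.

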